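# Sweep the casting scrap off the jeweller's board

### The arm

A 7-joint arm with a two-finger parallel gripper is mounted at the origin on the work surface. World frame = base frame: x ahead of the robot, y to its left, z up, the work surface at z = 0. Lengths are in m, angles in rad, forces in N, time in s.
With the tool pointing down it reaches from about 0.425 to 0.95 m from the base axis. Payload 4.7 kg.
Tool frame: the origin (TCP) lies between the finger pads; the fingertips stand 25 mm ahead of it and the grasp point (between the pads) lies 6 mm ahead of it; x points along the fingers, z is the direction in which the jaws open and shut, and the axes are right-handed (so a half turn about x gives the same grasp; the last joint's range is limited). The gripper opens to 85 mm and grips with 20 to 120 N. Pads are 22 mm wide; open, the fingers measure 114 mm over their backs; the gripper's body (76 mm by 85 mm) begins 54 mm behind the grasp point. The pads swing forward as they close: fully open they stand 13 mm farther back than shut.
Start: joints at [1.275, 0.469, -0.049, 1.532, 0.024, 1.141, -0.082], TCP at [0.178, -0.651, 0.256] pointing down, gripper open.
Joint ranges: [-2.59, 2.59], [-0.33, 1.99], [-1.39, 1.29], [0.1, 2.45], [-1.04, 4.18], [0.21, 1.99], [-2.66, 2.66]. Speed limits (rad/s): [2.57, 2.57, 3.14, 3.14, 3.14, 3.14, 3.14].

### API

Orientations are given as a 3x3 rotation matrix whose columns are the frame's x, y, z axes.
In Python, from rig import * gives the robot as it stands. Calls block until the motion is done:
- movep(position, orientation): joint-space move of the TCP to a pose.
- move_l(position, attitude=None, feed=0.15, until_force=None): straight line of the TCP; attitude=None keeps the orientation; feed is the mean speed in m/s. With until_force (N) it stops when the force on the tool has changed by that much, and returns True; else False.
- move_joints(angles): joint-space move.
- command_gripper(opening, newtons=None): finger opening in m; newtons is the grip in N (None keeps the last); returns when the fingers have stopped.
- sleep(seconds).
- inverse_kinematics(position, orientation): joint angles nearest the present ones, or None.
- sense(): the state.
- camera(name): name is "scene" or "side" or "wrist"; returns (picture, depth): 400x640x3 uint8, red, green, blue; 400x640 float32, m along the optical axis (not along the pixel's ray), 0 where there is no reading.
- camera_params(name): a dict with "K" (3x3 intrinsics, pixels), "position" and "rotation" of the camera in the world; the wrist camera has in their place "tool_from_camera" (4x4, takes a point from camera to tool coordinates, whose origin is the TCP and whose axes are the tool frame's). Camera axes: x right, y down, z forward; pixel columns grow to the right and rows downward; lengths in m; the calibration is good to about 2 mm. A picture is of the moment at which its call begins: read the wrist's pose just before it. camera_params takes no time and is no camera call.
A pose or a line that the arm cannot do raises Unreachable and nothing moves.
- finish_job(): hands the job in, once; it reports no verdict.
The state is a dict: "time_s": time; "joint_pos": joint angles; "qd": joint speeds; "joint_efforts": joint torques, N m; "position": TCP position; "tcp_rot": TCP orientation; "wrist_force": force on the tool from outside, world axes, zero at the start; "ft_torque": the same for the moment, N m; "finger_gap": finger opening in m.
Only numpy, scipy, OpenCV 4.12 (cv2) and the standard library are available. Lean on these libraries where they do the work, as an engineer would, in place of code of your own. Each camera call takes 0.05 s, during which the arm holds its last target.

### The job

Clear the silver scrap off the jeweller's work board: with the fingertips, sweep the two cone-shaped sprue buttons and the two short square bar ends along the board and off its end into the empty, undivided scrap pan, not into the divided findings tray at the other end. Push the scrap lightly, never grip it or lift it, and leave the ring, steel block, jar and loupe standing in the middle of the board, and the tools on the bench, where they are.

Things in the scene. Friction and masses are not known exactly. Their poses are not given: they have to be found in the camera images.
- board: fixed wooden board, top 45 mm above the bench, 260 mm along its x (away from the robot), 280 mm along its y (leftwards). Lips 10 mm wide, 8 mm high on its near and far edges; ends y = +-140 mm open. Scrap lies in a near and a far lane (x = -93..-63 and 63..93 mm, |y| < 90 mm); ring, block, jar, loupe stand between the lanes (|x| < 35 mm). Origin: under its centre, at bench height
- scrap_pan: scrap pan: undivided, empty open sheet-metal tray, fixed, 240 mm (its x, along the board's end) by 90 mm (its y) by 40 mm high, walls and floor 3 mm thick, butted against the left or the right end of the board (1 mm gap), its rim 5 mm below the board's top. Origin: centre of its underside
- findings_tray: findings tray: same size and metal as the scrap pan but divided into eight small compartments holding findings, fixed at the other end of the board. Origin: centre of its underside
- button_a: first silver sprue button: a round cone frustum 28 mm across its foot, 14 mm at the top, with a 10 mm stub on it, 24 mm high in all, about 65 g, standing on its wide foot in one of the two lanes of the board; it slides when pushed low down. Origin: centre of its foot; the stub points along +z
- button_b: second silver sprue button: a round cone frustum 28 mm across its foot, 14 mm at the top, with a 10 mm stub on it, 24 mm high in all, about 65 g, standing on its wide foot in one of the two lanes of the board; it slides when pushed low down. Origin: centre of its foot; the stub points along +z
- bar_a: first silver bar end: a square rod offcut 16 x 30 x 16 mm, about 80 g, lying flat in one of the two lanes of the board at any angle. Origin: centre of its underside, y along its length
- bar_b: second silver bar end: a square rod offcut 16 x 30 x 16 mm, about 80 g, lying flat in one of the two lanes of the board at any angle. Origin: centre of its underside, y along its length
- button_a_mid (a point): the middle of button_a, 12 mm above its foot on its axis (its axes are those of the piece)
- button_b_mid (a point): the middle of button_b, 12 mm above its foot on its axis (its axes are those of the piece)
- bar_a_mid (a point): the middle of bar_a, 8 mm above its underside (its axes are those of the piece)
- bar_b_mid (a point): the middle of bar_b, 8 mm above its underside (its axes are those of the piece)
- band_ring: finished silver band ring lying flat, 24 mm outside, 18 mm inside, 8 mm high, 14 g, in the middle row of the board; leave alone. Origin: centre of its underside
- steel_block: small square steel bench block, 36 x 36 x 20 mm high, in the middle row; leave alone. Origin: centre of its underside
- flux_jar: small amber jar with a white cap, 34 mm across, 42 mm high, in the middle row; leave alone. Origin: centre of its underside
- loupe: black loupe standing on its face, 29 mm across, 22 mm high, in the middle row; leave alone. Origin: centre of its underside
- mandrel: steel ring mandrel, a tapered rod 260 mm long and 25 mm thick, lying on the bench to the robot's right; leave alone. Origin: middle of its length, on the bench
- hammer: chasing hammer with a wooden handle, 240 mm long, 26 mm high, lying on the bench left of the board; leave alone. Origin: under the handle, 100 mm from the head
- tweezers: dark steel tweezers, 120 mm long, 8 mm high, lying on the bench right of the board; leave alone. Origin: under their middle

How it is judged:
At the end, for the whole second after the job is handed in: both sprue buttons and both bar ends lie at rest (under 20 mm/s) inside the scrap pan: the middle of each within the pan's walls and below its rim (less than 36 mm above the pan's underside) (x of button_a_mid in the frame of scrap_pan between -0.117 and 0.117 m and y of button_a_mid in the frame of scrap_pan between -0.042 and 0.042 m and z of each of button_a_mid, button_b_mid, bar_a_mid, bar_b_mid in the frame of scrap_pan below 0.036 m and linear speed of each of button_a, button_b, bar_a, bar_b below 0.02 m/s and x of button_b_mid in the frame of scrap_pan between -0.117 and 0.117 m and y of button_b_mid in the frame of scrap_pan between -0.042 and 0.042 m and x of bar_a_mid in the frame of scrap_pan between -0.117 and 0.117 m and y of bar_a_mid in the frame of scrap_pan between -0.042 and 0.042 m and x of bar_b_mid in the frame of scrap_pan between -0.117 and 0.117 m and y of bar_b_mid in the frame of scrap_pan between -0.042 and 0.042 m); the robot touches nothing.
It fails at once if a piece of scrap is lifted off the board (its middle more than 30 mm above the board's top) (z of any of button_a_mid, button_b_mid, bar_a_mid, bar_b_mid in the frame of board above 0.075 m).
It fails at once if a piece of scrap is gripped or jammed (more than 18 N between the fingers and it) (contact force between any of button_a, button_b, bar_a, bar_b and the fingers above 18 N).
It fails at once if a thing standing down the middle of the board is knocked more than 15 mm from its place (distance of any of band_ring, steel_block, flux_jar, loupe from where it was at the start of the episode above 0.015 m).
It fails at once if the mandrel, hammer or tweezers on the bench are knocked more than 40 mm from their place (distance of any of mandrel, hammer, tweezers from where it was at the start of the episode above 0.04 m).
It also fails if it takes over 58 s, if anything falls off the work surface, if the arm or the gripper's body presses on something with over 40 N, if the wrist force passes 120 N, or if a joint passes its speed limit or range.

## Working session

There is one attempt and no reset: what is moved stays moved. The work goes in short steps, each a Python script; the robot and the scene stay as the last script left them, time stands still between calls to the robot, and variables do not carry over. Pictures are saved under pics/ and viewed, and the job is handed in when it is done.

```bash
ls; mkdir -p pics; python3 - <<'E'
from rig import *
import cv2,numpy as np
s=sense();print(s['time_s'],s['position'],s['tcp_rot'])
for n in("scene","side"):
    p,d=camera(n);cv2.imwrite(f"pics/{n}0.png",p[:,:,::-1]);np.save(f"pics/{n}0.npy",d);cp=camera_params(n);print(n,cp)
print(camera_params("wrist"))
E
```

```text
pics
0.0 [ 0.17781101 -0.65057961  0.25523201] [[-6.05567211e-04  9.64614568e-01  2.63663363e-01]
 [ 1.93456658e-03  2.63664048e-01 -9.64612631e-01]
 [-9.99997945e-01 -7.40634520e-05 -2.02577740e-03]]
scene {'K': array([[403.85825498,   0.        , 318.06000212],
       [  0.        , 403.85825498, 200.25732353],
       [  0.        ,   0.        ,   1.        ]]), 'position': array([ 1.12499816, -0.62208305,  0.66199755]), 'rotation': array([[ 0.66805883,  0.41760414, -0.61587677],
       [ 0.74369194, -0.34702462,  0.57139848],
       [ 0.02489397, -0.83975038, -0.54240169]])}
side {'K': array([[374.18604901,   0.        , 318.08833997],
       [  0.        , 374.18604901, 193.74008315],
       [  0.        ,   0.        ,   1.        ]]), 'position': array([0.32132119, 0.83580665, 0.78673086]), 'rotation': array([[-0.98248237, -0.11339674,  0.14788364],
       [-0.1861366 ,  0.63559108, -0.74925106],
       [-0.0090309 , -0.76365251, -0.64556431]])}
{'K': array([[342.6212037 ,   0.        , 317.25906339],
       [  0.        , 342.6212037 , 200.9213054 ],
       [  0.        ,   0.        ,   1.        ]]), 'tool_from_camera': array([[ 6.46750426e-04, -2.97067831e-01,  9.54856160e-01,
        -1.18061351e-01],
       [-5.65491638e-04, -9.54856315e-01, -2.97067496e-01,
         7.61128983e-02],
       [ 9.99999631e-01, -3.47834644e-04, -7.85543103e-04,
        -2.53451349e-04],
       [ 0.00000000e+00,  0.00000000e+00,  0.00000000e+00,
         1.00000000e+00]])}
```

View pics/scene0.png

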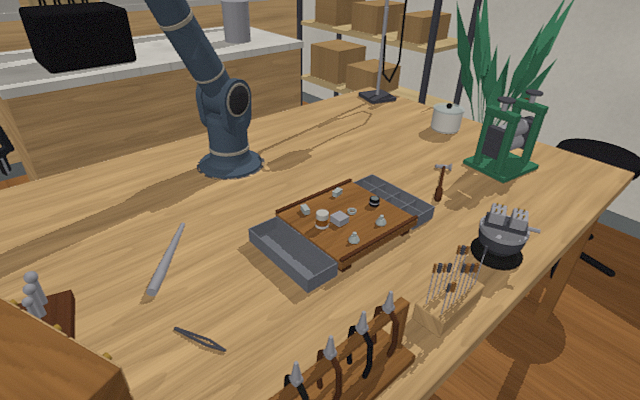

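View pics/side0.png

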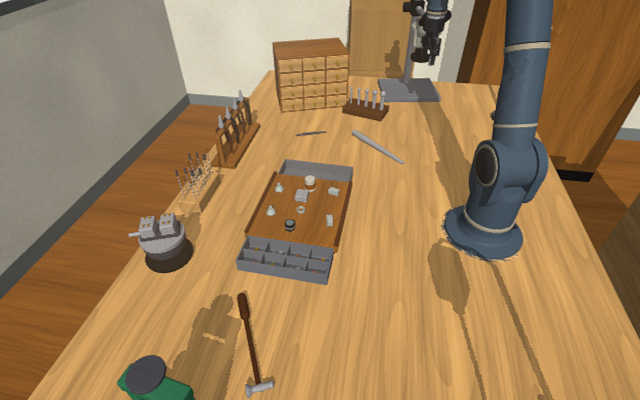

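Scene view: the scrap pan (≈295,250) is at the right (-y) end and the divided tray (≈395,200) at the left. The bars (≈305,209 and 337,192) are in the near lane, the buttons (≈354,238 and 381,220) in the far lane. Next I'll take a zoomed crop and a depth-based top view.

```bash
cat > h.py <<'E'
import cv2,numpy as np
from rig import *
def cloud(n,d,cp):
    v,u=np.mgrid[0:400,0:640];K=cp['K']
    pc=np.stack([(u-K[0,2])/K[0,0]*d,(v-K[1,2])/K[1,1]*d,d],-1)
    return pc@np.array(cp['rotation']).T+cp['position']
E
python3 - <<'E'
from h import *
for n in("scene","side"):
    p=cv2.imread(f"pics/{n}0.png");d=np.load(f"pics/{n}0.npy");cp=camera_params(n)
    P=cloud(n,d,cp)
    if n=="scene": c=p[165:295,240:440]
    else: c=p[150:290,230:360]
    f=4 if n=="scene" else 4
    cv2.imwrite(f"pics/{n}0z.png",cv2.resize(c,None,fx=f,fy=f,interpolation=cv2.INTER_CUBIC))
    # board: wood colour at z~0.045
    hsv=cv2.cvtColor(p,cv2.COLOR_BGR2HSV)
    m=(abs(P[...,2]-.045)<.006)&(d>0)&(P[...,0]>.35)&(P[...,0]<.95)&(abs(P[...,1])<.35)
    print(n,m.sum(),np.median(P[m],0))
    sel=P[m][:,:2]; print(cv2.minAreaRect((sel*1000).astype(np.float32)))
    for lo,hi in((.05,.10),):
        t=((P[...,2]>lo)&(P[...,2]<hi)&(d>0)&(P[...,0]>.35)&(P[...,0]<.95)&(abs(P[...,1])<.3)).astype(np.uint8)
        k,l,st,ce=cv2.connectedComponentsWithStats(t)
        for i in range(1,k):
            if st[i,4]>8:
                q=P[l==i];print(st[i],q.mean(0).round(3),q.min(0).round(3),q.max(0).round(3),p[l==i].mean(0).astype(int))
E
```

```text
scene 7268 [0.58637182 0.00229959 0.04519747]
((651.0607299804688, -37.319183349609375), (602.9699096679688, 513.708984375), 87.0450668334961)
[276 179  76  34 288] [0.413 0.042 0.054] [ 0.395 -0.102  0.05 ] [0.449 0.174 0.064] [51 66 89]
[369 196  11  11  97] [0.545 0.127 0.062] [0.528 0.117 0.05 ] [0.557 0.145 0.069] [68 68 68]
[301 204   9  10  68] [ 0.448 -0.04   0.058] [ 0.43  -0.049  0.051] [ 0.462 -0.027  0.063] [141 145 140]
[316 209  13  20 221] [ 0.527 -0.051  0.073] [ 0.505 -0.065  0.05 ] [ 0.54  -0.032  0.089] [110 126 141]
[348 208   9   6  29] [0.529 0.057 0.053] [0.516 0.044 0.05 ] [0.541 0.068 0.056] [139 143 140]
[330 211  20  15 191] [ 0.541 -0.003  0.062] [ 0.519 -0.019  0.05 ] [0.556 0.019 0.068] [136 133 134]
[377 215  10  10  65] [0.615 0.076 0.059] [0.603 0.066 0.051] [0.624 0.088 0.071] [139 143 139]
[340 215  79  46 330] [0.654 0.024 0.053] [ 0.644 -0.108  0.05 ] [0.661 0.172 0.056] [31 50 81]
[ 479  216   54   38 1095] [0.864 0.217 0.08 ] [0.795 0.192 0.05 ] [0.908 0.279 0.1  ] [90 87 88]
[349 232  11  11  73] [ 0.619 -0.03   0.059] [ 0.606 -0.038  0.05 ] [ 
[... 2988 characters left out ...]
  0.072] [152 166 166]
[329 187  11   8  59] [ 0.443 -0.035  0.058] [ 0.429 -0.048  0.051] [ 0.459 -0.025  0.063] [150 163 163]
[267 205   9  10  58] [0.608 0.084 0.058] [0.597 0.072 0.051] [0.621 0.095 0.07 ] [149 163 163]
[297 206   8   6  25] [0.527 0.058 0.053] [0.516 0.047 0.05 ] [0.538 0.07  0.057] [138 153 158]
[327 214   6  11  61] [0.436 0.094 0.059] [0.427 0.071 0.051] [0.446 0.106 0.064] [156 169 168]
[157 219   4   4   9] [0.882 0.21  0.088] [0.877 0.202 0.086] [0.889 0.215 0.09 ] [114 118 128]
[285 219  11  12 104] [0.539 0.137 0.063] [0.526 0.118 0.05 ] [0.555 0.147 0.07 ] [77 84 90]
[135 221  52  38 736] [0.825 0.273 0.083] [0.793 0.202 0.05 ] [0.905 0.3   0.1  ] [110 113 120]
```

```bash
python3 - <<'E'
from h import *
# board yaw from lips; top-view height map fused
img=np.zeros((500,600,3),np.uint8) # 1px=mm : x 0.33..0.73 vertical?, y
outs=[]
for n in("scene","side"):
    p=cv2.imread(f"pics/{n}0.png");d=np.load(f"pics/{n}0.npy");P=cloud(n,d,camera_params(n))
    for lo,hi,y0,y1,nm in((.388,.418,-.2,.25,'near'),(.638,.668,-.2,.25,'far')):
        m=(P[...,2]>.050)&(P[...,2]<.056)&(P[...,0]>lo)&(P[...,0]<hi)&(P[...,1]>y0)&(P[...,1]<y1)
        q=P[m];f=np.polyfit(q[:,1],q[:,0],1);print(n,nm,m.sum(),f,q[:,1].min(),q[:,1].max(),(q[:,0]-np.polyval(f,q[:,1])).min(),(q[:,0]-np.polyval(f,q[:,1])).max())
    # pans rims
    m=(P[...,2]>.032)&(P[...,2]<.0425)&(P[...,0]>.35)&(P[...,0]<.7)&(abs(P[...,1])<.35)&(d>0)
    for s in(-1,1):
        q=P[m&(s*(P[...,1]-.035)>.1)];
        if len(q): print('pan',s,cv2.minAreaRect((q[:,:2]*1000).astype(np.float32)),q[:,:2].min(0),q[:,:2].max(0))
    # orthographic colored view
    o=np.zeros((500,700,3),np.uint8)
    m=(P[...,2]>-.01)&(P[...,2]<.1)&(d>0)
    for (x,y,z),c in zip(P[m],p[m]):
        u=int((.3-y)*1300);v=int((.70-x)*1300)
        if 0<=u<700 and 0<=v<500: cv2.circle(o,(u,v),1,c.tolist(),-1)
    cv2.imwrite(f"pics/top_{n}.png",o)
E
```

```text
scene near 225 [0.02611098 0.40415867] -0.10241833281110013 0.17428165378082305 -0.006735360662504297 0.006060077810992881
scene far 328 [0.02368606 0.65356418] -0.1075887261891787 0.17177357703620844 -0.007153465673867987 0.005793449610690504
pan -1 ((527.8558349609375, -133.7943115234375), (259.6687316894531, 132.47750854492188), 0.9364909529685974) [ 0.39744555 -0.19814983] [ 0.65689475 -0.06547211]
pan 1 ((538.031494140625, 210.8550262451172), (126.9561767578125, 258.91253662109375), 84.48841094970703) [0.41164764 0.13523652] [0.66220498 0.27224534]
side near 217 [0.02380918 0.40147544] -0.10177360362139354 0.17977955573156557 -0.005005960421498756 0.005268172736701993
side far 208 [0.01997545 0.65087004] -0.10532751214035219 0.17423782143266775 -0.00530150955328812 0.0053245972547806275
pan -1 ((518.701904296875, -134.31838989257812), (130.83193969726562, 250.2430877685547), 88.68653106689453) [ 0.39444001 -0.2020987 ] [ 0.64319415 -0.06763864]
pan 1 ((529.3860473632812, 203.34893798828125), (259.7471008300781, 134.66734313964844), 0.3101552426815033) [0.39986684 0.13540449] [0.65943271 0.27033991]
```

View pics/scene0z.png

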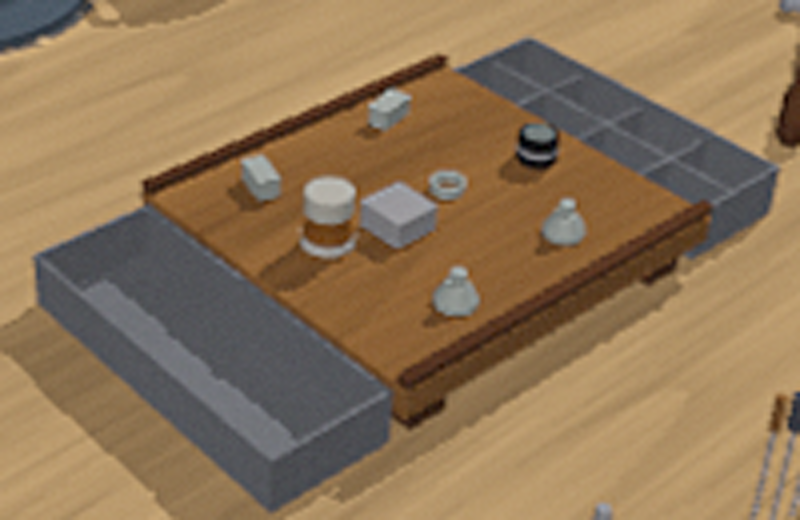

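View pics/side0z.png

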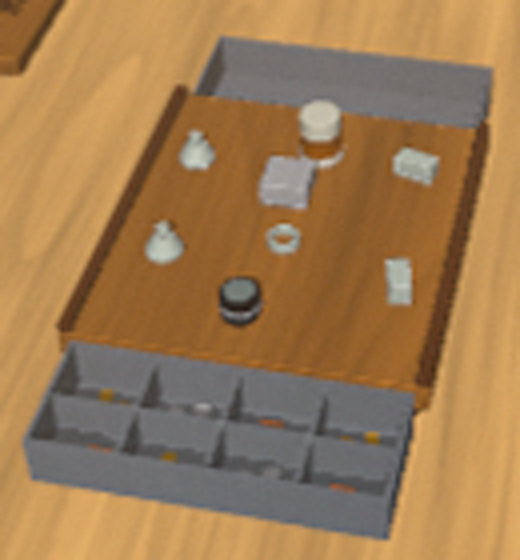

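Board: centre ≈ (0.528, 0.035), yaw ≈ -0.024. Now a wrist look from above to refine the piece positions, with the fingers nearly shut.

```bash
cat >> h.py <<'E'
YAW=-0.0240; C=np.array([.528,.035])
ex=np.array([np.cos(YAW),np.sin(YAW),0]);ey=np.array([-np.sin(YAW),np.cos(YAW),0])
def att(s=1): # s=+1: jaw axis along board +x
    X=np.array([0,0,-1.]);Z=s*ex;return np.stack([X,np.cross(Z,X),Z],1)
def w(bx,by,z): return [*(C+bx*ex[:2]+by*ey[:2]),z]
def tob(P): 
    r=np.asarray(P)[...,:2]-C; return np.stack([r@ex[:2],r@ey[:2]],-1)
def wristP():
    s=sense();p,d=camera("wrist");cp=camera_params("wrist");K=cp['K'];T=cp['tool_from_camera']
    R=np.array(s['tcp_rot']);v,u=np.mgrid[0:400,0:640]
    pc=np.stack([(u-K[0,2])/K[0,0]*d,(v-K[1,2])/K[1,1]*d,d],-1)
    return p[:,:,::-1].copy(),d,(pc@T[:3,:3].T+T[:3,3])@R.T+s['position']
E
python3 - <<'E'
from h import *
for s in(1,-1):
    print(s,[None if (q:=inverse_kinematics(w(a,b,z),att(s))) is None else np.round(q,2) for a,b,z in((0,0,.28),(-.09,.1,.075),(-.08,-.16,.075),(.08,.11,.075),(.08,-.16,.075))])
movep(w(0,-.06,.30),att(1)); command_gripper(.010,20)
p,d,P=wristP();cv2.imwrite("pics/w1.png",p);np.save("pics/w1P.npy",P)
s=sense();print(s['time_s'],s['position'],s['finger_gap'],s['wrist_force'])
E
```

```text
1 [array([ 0.56,  0.32, -0.87,  1.81,  0.27,  1.13, -0.43]), array([ 0.44,  0.66, -1.09,  2.15,  0.81,  0.84, -1.18]), array([ 0.61,  0.44, -0.52,  2.17,  0.37,  0.62, -0.2 ]), array([ 0.22,  0.72, -0.74,  1.77,  0.61,  0.9 , -0.82]), array([ 0.56,  0.66, -0.59,  1.8 ,  0.48,  0.83, -0.29])]
-1 [array([ 0.75,  0.44, -1.17,  1.8 ,  0.43,  1.19,  2.57]), array([ 0.5 ,  0.72, -1.18,  2.14,  0.89,  0.9 ,  1.89]), array([-0.64,  0.66,  1.11,  2.23, -0.88,  0.8 , -2.09]), array([ 0.45,  0.95, -1.19,  1.76,  0.98,  1.15,  2.06]), array([-0.57,  0.89,  1.1 ,  1.87, -0.94,  1.03, -2.21])]
3.3917 [ 0.52655472 -0.02493586  0.30001578] 0.010069395514521295 [-0.65952895  0.42606795  0.42002296]
```

View pics/w1.png

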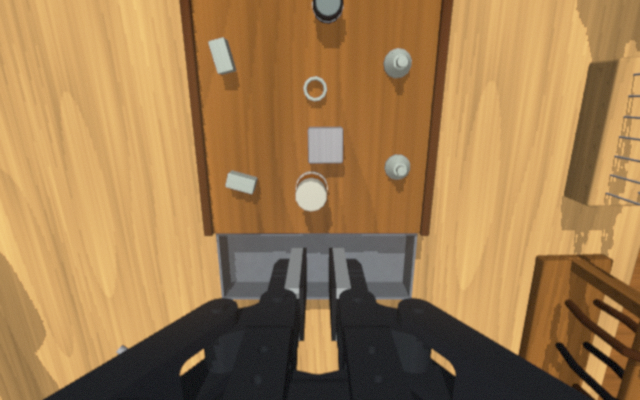

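The wrist view shows the bars at about (221,56) and (241,182), the buttons at (398,63) and (397,168), and the board's pan edge at row ≈234. I'll measure them in the board frame.

```bash
python3 - <<'E'
from h import *
P=np.load("pics/w1P.npy");p=cv2.imread("pics/w1.png");B=tob(P)
t=((P[...,2]>.050)&(P[...,2]<.1)&(abs(B[...,0])<.112)&(abs(B[...,1])<.14)).astype(np.uint8);t[240:]=0
k,l,st,ce=cv2.connectedComponentsWithStats(t)
for i in range(1,k):
    if st[i,4]>40:
        q=B[l==i];z=P[l==i][:,2];top=q[z>z.max()-.003]
        print(st[i],'c',q.mean(0).round(4),'top',top.mean(0).round(4),z.max().round(4),cv2.minAreaRect((top*1000).astype(np.float32)))
for r in (100,150,200): # lips
    m=(P[r,:,2]>.0495)&(P[r,:,2]<.058)&(abs(B[r,:,0])>.1)&(abs(B[r,:,0])<.14)
    b=B[r][m];
    for s in(-1,1):
        c=b[b[:,0]*s>0]; print(r,c[:,0].min(),c[:,0].max())
m=(abs(P[...,2]-.045)<.003)&(abs(B[...,0])<.06);print('end',B[m][:,1].min(),'top z',np.median(P[m][:,2]))
E
```

```text
[312   0  32  23 588] c [0.0094 0.0909] top [0.0092 0.0924] 0.0699 ((9.755411148071289, 90.91543579101562), (27.29645347595215, 14.66533088684082), 0.10288763791322708)
[208  37  28  37 645] c [-0.0922  0.0526] top [-0.093   0.0532] 0.0639 ((-93.08147430419922, 52.719200134277344), (15.979647636413574, 29.8660888671875), 12.593478202819824)
[384  48  28  30 599] c [0.0787 0.0465] top [0.0805 0.0468] 0.0711 ((80.19783020019531, 46.586082458496094), (8.846414566040039, 9.54190444946289), 89.70970153808594)
[304  76  23  25 193] c [-0.0023  0.0229] top [-0.0025  0.0226] 0.0559 ((-2.3668789863586426, 22.572477340698242), (22.468585968017578, 22.32437515258789), 43.84593200683594)
[ 308  127   35   36 1251] c [ 0.0079 -0.0327] top [ 0.0079 -0.0342] 0.0687 ((8.47239875793457, -33.301170349121094), (34.75639343261719, 34.16304016113281), 89.98542022705078)
[385 155  25  24 451] c [ 0.0854 -0.057 ] top [ 0.0872 -0.0586] 0.0704 ((87.26871490478516, -58.56001663208008), (8.861475944519043, 9.374576568603516), 78.95819091796875)
[226 171  31  23 483] c [-0.0821 -0.0731] top [-0.0824 -0.0742] 0.064 ((-82.73727416992188, -73.98551940917969), (15.640161514282227, 29.60146713256836), 71.9865951538086)
[ 296  171   32   40 1023] c [-0.0063 -0.0772] top [-0.0063 -0.0805] 0.0898 ((-6.46048641204834, -80.84349822998047), (29.45954132080078, 30.268436431884766), 36.241539001464844)
100 -0.12997383121621034 -0.12153895449950608
100 0.11910701463249043 0.1272727218067898
150 -0.13067784650357378 -0.1208849731754675
150 0.11893954998540379 0.12784089981974467
200 -0.12998576771836495 -0.1213664746720958
200 0.11867552718848268 0.12795410835330642
end -0.1400197539717738 top z 0.04534993279621391
```

```bash
cat >> h.py <<'E'
def sweep(bx,by0,z,bend=-.140,feed=.06):
    movep(w(bx,by0,.12),att(1)); move_l(w(bx,by0,z),att(1),feed=.12)
    f0=np.array(sense()['wrist_force'])
    n=6;ys=np.linspace(by0,bend,n+1)[1:]
    r=move_l(w(bx,bend,z),att(1),feed=feed,until_force=10)
    s=sense();print('stopped' if r else 'ok',s['time_s'],tob(s['position']),s['position'][2],np.round(np.array(s['wrist_force'])-f0,2))
    if not r: move_l(w(bx,bend,.12),att(1),feed=.15)
    return r
E
python3 - <<'E'
from h import *
movep(w(-.083,-.025,.11),att(1)); move_l(w(-.083,-.025,.082),att(1),feed=.1)
r=move_l(w(-.083,-.025,.066),att(1),feed=.015,until_force=3)
s=sense();print(r,s['position'],s['wrist_force'],s['time_s'])
z=s['position'][2]+.003
if r:
    move_l(w(-.083,-.025,z),att(1),feed=.03)
    print(z,sweep(-.083,-.025,z))
p,d,P=wristP();cv2.imwrite("pics/w2.png",p)
p,d=camera("scene");cv2.imwrite("pics/s2.png",cv2.resize(p[165:295,240:440,::-1],None,fx=4,fy=4))
E
```

```text
True [0.44434925 0.01198705 0.07034962] [-0.83440104  0.94251058  4.96414059] 5.4417
ok 8.6167 [-0.08297045 -0.13966918] 0.07336984308348335 [-0.85 -0.13 -1.06]
0.07334962445717823 False
```

View pics/w2.png

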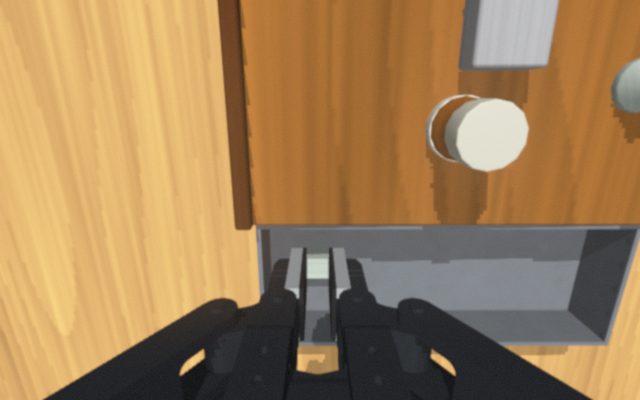

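View pics/s2.png

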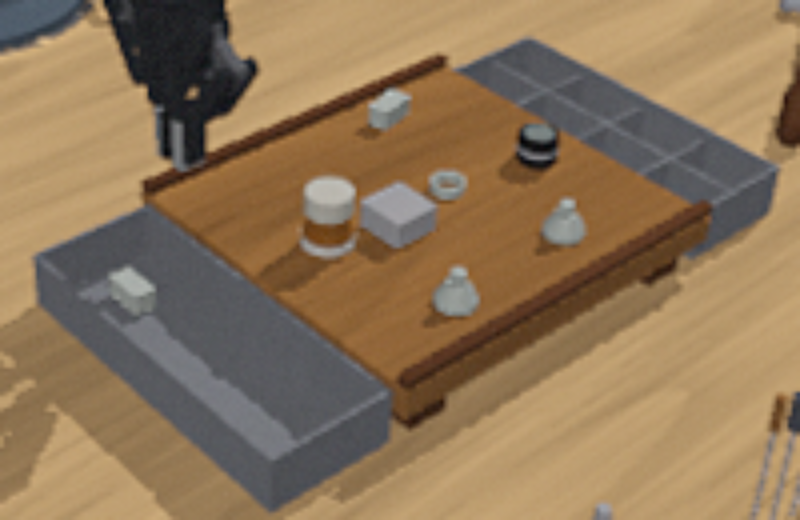

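The first bar now lies in the pan (scene crop ≈130,290), with everything else unmoved. Next, the second bar and then the nearer button.

```bash
python3 - <<'E'
from h import *
Z=.0733
if not sweep(-.090,.095,Z,feed=.07):
    sweep(.0865,-.016,Z)
p,d=camera("scene");cv2.imwrite("pics/s3.png",cv2.resize(p[165:295,240:440,::-1],None,fx=4,fy=4))
E
```

```text
ok 14.1583 [-0.08999027 -0.1398377 ] 0.07331671279862137 [-0.07  0.15 -1.81]
ok 18.2417 [ 0.08647674 -0.13967225] 0.07328605410838475 [-0.83 -0.69 -1.24]
```

View pics/s3.png

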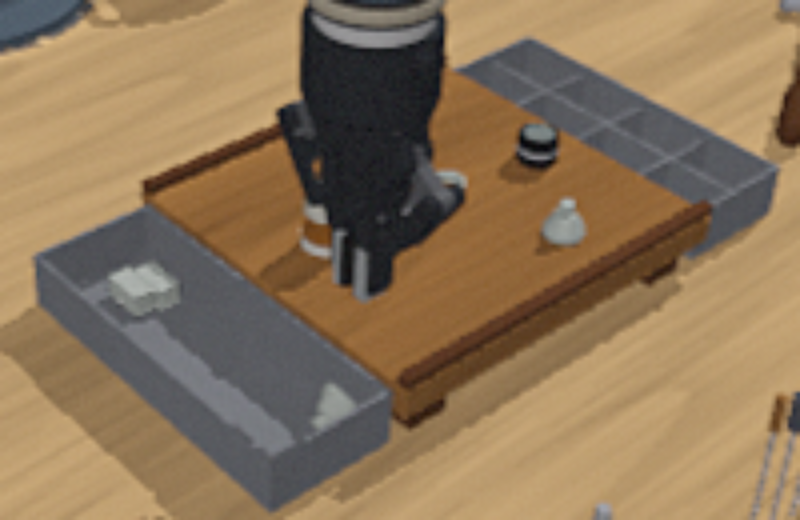

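Both bars (≈145,288) and one button (≈335,405) are in the pan. The last button is still to go.

```bash
python3 - <<'E'
from h import *
sweep(.080,.088,.0733,feed=.07)
movep(w(0,-.06,.30),att(1))
P0=np.load("pics/w1P.npy")
p,d,P=wristP();cv2.imwrite("pics/w4.png",p)
p,d=camera("scene");cv2.imwrite("pics/s4.png",cv2.resize(p[165:295,240:440,::-1],None,fx=4,fy=4))
p,d=camera("side");cv2.imwrite("pics/d4.png",cv2.resize(p[130:290,230:420,::-1],None,fx=4,fy=4,interpolation=cv2.INTER_CUBIC)[:600])
def comps(P):
    B=tob(P);t=((P[...,2]>.050)&(P[...,2]<.1)&(abs(B[...,0])<.112)&(abs(B[...,1])<.14)).astype(np.uint8);t[240:]=0
    k,l,st,ce=cv2.connectedComponentsWithStats(t)
    for i in range(1,k):
        if st[i,4]>40:print(B[l==i].mean(0).round(4),P[l==i][:,2].max().round(3))
comps(P0);print();comps(P);print(sense()['time_s'])
E
```

```text
ok 23.6083 [ 0.08070387 -0.13895692] 0.07437938193753638 [-1.05  1.84  6.37]
[0.0094 0.0909] 0.07
[-0.0922  0.0526] 0.064
[0.0787 0.0465] 0.071
[-0.0023  0.0229] 0.056
[ 0.0079 -0.0327] 0.069
[ 0.0854 -0.057 ] 0.07
[-0.0821 -0.0731] 0.064
[-0.0063 -0.0772] 0.09

[0.0094 0.0899] 0.069
[-0.0025  0.023 ] 0.055
[ 0.008  -0.0325] 0.068
[-0.0062 -0.0772] 0.089
25.075
```

View pics/w4.png

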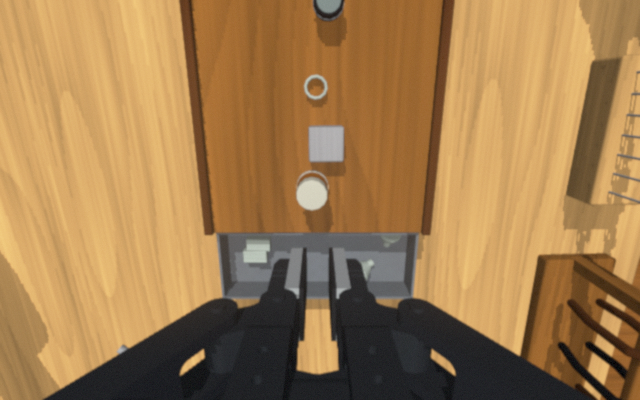

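View pics/s4.png

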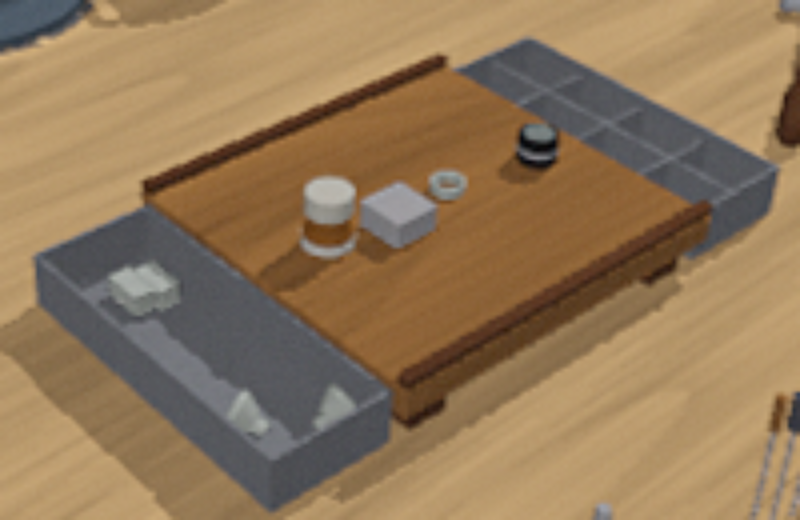

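View pics/d4.png

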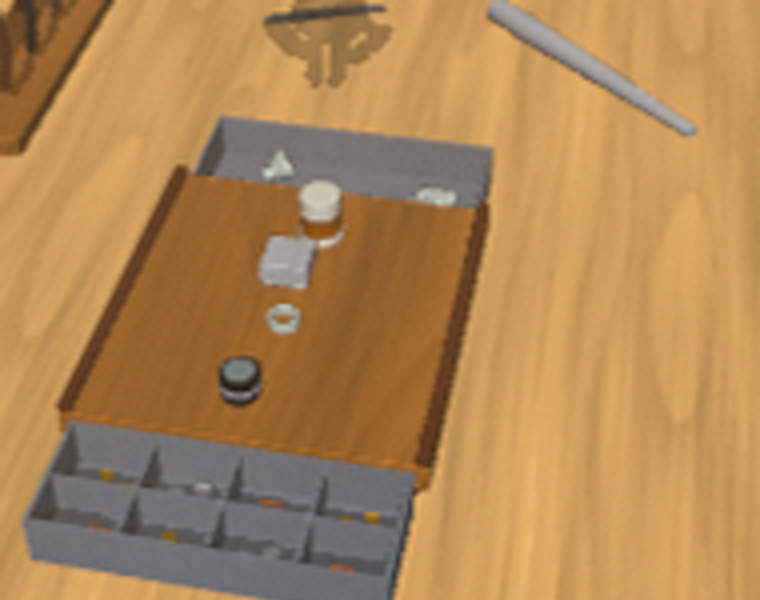

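All four pieces appear to be in the pan, and the middle row matches its starting positions. A quick check of height and rest before handing in.

```bash
python3 - <<'E'
from h import *
for k in range(2):
    p,d=camera("scene");P=cloud("scene",d,camera_params("scene"));B=tob(P)
    g=p.astype(int).sum(2)
    t=((abs(B[...,0])<.116)&(B[...,1]<-.145)&(B[...,1]>-.226)&(P[...,2]>.008)&(P[...,2]<.1)&(g>330)).astype(np.uint8)
    n,l,st,_=cv2.connectedComponentsWithStats(t)
    for i in range(1,n):
        if st[i,4]>10: print(st[i],B[l==i].mean(0).round(4),P[l==i][:,2].mean().round(4),P[l==i][:,2].max().round(4))
    sleep(.5)
print(sense()['time_s'],sense()['wrist_force']); finish_job()
E
```

```text
[268 231  16  12 129] [-0.075  -0.1777] 0.0166 0.0221
[318 261  11  11  59] [ 0.0926 -0.1609] 0.0212 0.0293
[297 262  11  12  65] [ 0.0652 -0.2031] 0.0203 0.0316
[268 231  17  12 132] [-0.0744 -0.1773] 0.0168 0.0217
[318 261  11  11  59] [ 0.0926 -0.1609] 0.0212 0.0298
[297 262  11  12  65] [ 0.0651 -0.2029] 0.0199 0.0297
26.175 [ 0.70968202 -0.27276247 -0.09287909]
the job is handed in; nothing more can be done
```

All four pieces of scrap, the two buttons and the two bar ends, are in the undivided scrap pan at the board's right (-y) end. I pushed each piece off in its own slow sweep, with the fingertips about 3 mm above the board and never gripping. The job was handed in at about 26 s.

**In the pan:** the bar ends lie side by side, and both buttons rest on the pan floor. Every visible point of the pieces was at most about 32 mm above the bench, against the 36 mm limit for their middles. Two pictures 0.5 s apart showed no movement beyond measurement noise.

**Left in place:** the ring, block, jar and loupe measured within about 1 mm of where they started. The mandrel and tweezers looked untouched in the side view. I did not re-check the hammer, but the arm never went near it.

**Forces:** no sweep hit its 10 N stop. At the end of the last sweep the wrist read about 6 N upward and the tool sat about 1 mm high. I did not find the cause, but that button dropped into the pan normally.

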